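# Snap the plug-in relay into its socket on the measuring bench

### The arm

A 6-joint arm with a two-finger parallel gripper is mounted at the origin on the work surface. World frame = base frame: x ahead of the robot, y to its left, z up, the work surface at z = 0. Lengths are in m, angles in rad, forces in N, time in s.
With the tool pointing down it reaches from about 0.325 to 0.925 m from the base axis. Payload 3.1 kg.
Tool frame: the origin (TCP) lies midway between the tips of the shut fingers; the grasp point (between the pads) lies behind it (env.pinch_z is the z of the grasp point in the tool frame, in m); z points along the fingers, y is the direction in which the jaws open and shut (so a half turn about z gives the same grasp; the last joint's range is limited). The gripper opens to 85 mm and grips with 20 to 120 N. Pads are 22 mm wide; open, the fingers measure 114 mm over their backs; the gripper's body (76 mm by 85 mm) begins 54 mm behind the grasp point. The pads swing forward as they close: fully open they stand 13 mm farther back than shut.
Start: joints at [-1.414, 0.217, 1.613, -0, 1.311, -0.112], TCP at [0.166, -0.603, 0.231] pointing down, gripper open.
Joint ranges: [-2.75, 2.75], [-0.78, 2.1], [0.31, 2.55], [-1.13, 4.27], [0.13, 2.63], [-2.58, 2.58]. Speed limits (rad/s): [2.79, 2.79, 3.14, 3.14, 3.14, 3.14].

### API

Orientations are given as a unit quaternion [x, y, z, w].
In Python, from station import env gives the robot as it stands.
- The arm moves only by the shell command python3 -m creep 'ROWS' [OPENING] [FORCE]. ROWS is JSON, a list of rows, each an object of numbers: "x", "y", "z": the shift along the tool's x, y, z in cm; "wx", "wy", "wz": the turn, a rotation vector about the tool's x, y, z in rad. In form: [{"x": .., "y": .., "z": .., "wx": .., "wy": .., "wz": ..}, ...]. A call has exactly 5 rows; each row is the pose to reach, as a shift and turn from the pose measured when the call began, along the tool's axes at that moment; what a row does not reach only later rows make up. A row lasts 1/12 s, in which the tool goes at most 41.7 mm and 7.16 degrees, less where a joint would pass 70% of its speed; a pose out of reach is approached as far as the arm can. A call with a gripper value outside its range is refused whole. OPENING is the opening, from 0 (shut) to 1 (fully open), set as the call begins (- or left out, the last holds). The fingers move at their own pace and stop on an object; FORCE is the grip in N (left out, the last holds). Time passes only in rows, so rows that repeat a pose let the fingers close, or fill a call up. It gives the time, the measured TCP pose, the force and the opening at its end, in the units of the state.
- env.state(): the state, without advancing time (a new reading comes with each control period).
- env.capture(name): name is "side" or "top"; returns (picture, depth): 384x512x3 uint8, red, green, blue; 384x512 float32, m along the optical axis (not along the pixel's ray), 0 where there is no reading.
- env.camera_model(name): a dict with "mtx" (3x3 intrinsics, pixels), "dist" ([k1, k2, p1, p2, k3] as OpenCV has them; the pictures are not rectified), "R" (3x3) and "t" (3): a world point X has camera coordinates R X + t. Camera axes: x right, y down, z forward; pixel columns grow to the right and rows downward; lengths in m; the calibration is good to about 2 mm. A picture is of the moment at which its call begins. camera_model takes no time and is no camera call.
- env.finish_job(): hands the job in, once; it reports no verdict.
The state is a dict: "time_s": time; "joints": joint angles; "joint_vel": joint speeds; "joint_efforts": joint torques, N m; "tcp_pos": TCP position; "tool_rot": TCP orientation; "contact_force": force on the tool from outside, world axes, zero at the start; "torque": the same for the moment, N m; "grip_width": finger opening in m.
Only numpy, scipy, OpenCV 4.12 (cv2) and the standard library are available. Lean on these libraries where they do the work, as an engineer would, in place of code of your own. Each camera call takes 0.05 s, during which the arm holds its last target.

### The job

Take the block-shaped relay with notched ends out of the parts tray, plug its foot into the rectangular hole of the socket, and press it straight down until it pushes past both sprung catches, the force suddenly drops, and it sits fully home with the catches closed over it. Do not let go: finish with the gripper still on the relay, pressing it firmly down (about 10 N) onto the socket. Leave the other two modules in the tray and the other things on the bench where they are.

Things in the scene. Friction and masses are not known exactly. Their poses are not given: they have to be found in the camera images.
- relay_center (a point): Centre, half-way up, of the relay: grey plastic block, 68 mm tall, upright in the tray (floor 4 mm, rim 12 mm above the bench); z up. Housing (upper 50 mm): 44 mm along its x, 34 mm along its y; grip it across the flat y faces, from here up to its top. Each x end has a notch over a lip of 4 mm radius, 44 mm over the lips. Neighbours in the tray: one slim, one round. 60 to 130 g.
- relay_foot (a point): Underside of the relay, centre, 34 mm below its centre. The foot is a black plug, the lowest 18 mm of the relay, 30 mm along x by 20 mm along y, tapered over its last 4 mm. Above it the underside of the housing (16 mm below the relay's centre) is what comes to rest on the socket. Half a turn about z is the same.
- socket_seat (a point): Centre of the mouth of the hole, on the socket's top face, 34 mm above the bench; z up. Fixed socket: plate 100 x 70 x 6 mm, on it a grey block 48 mm (x) by 56 mm (y). Hole 32 mm along x by 22 mm along y, 21 mm deep, chamfered 2 mm. The relay's x goes along this x, either way round. Fully home, the relay's centre is 16 mm and its foot's underside -18 mm from here in z.
- catch_a (a joint): Spread of the black sprung catch at the socket's +x end, rad: 0 closed, positive bent outward (0.06 as a lip passes, limit 0.2); springs back. Tops 17 mm above the socket's top face, 56 mm over both; noses of 3 mm radius, 16 mm wide plus round ends, 10.5 mm above the face and 39 mm apart.
- catch_b (a joint): The same at the -x end. The relay's lips meet the noses 12 mm above home; pressing on, the resistance rises to about 10 to 14 N, falls to nothing about 6 mm above home, then the relay goes easily down to its rigid seat.
- slim_center (a point): Centre of the slim module, a bystander in the tray: grey block 60 x 20 mm seen from above, 70 mm tall. Not to be moved.
- round_center (a point): Centre of the round module, a bystander in the tray: grey cylinder of 42 mm diameter, 62 mm tall. Not to be moved.
- tube: Bystander, origin at its underside: cream tube standing on its white cap, 34 mm diameter, 105 mm tall.
- caliper: Bystander, origin at its underside: steel caliper lying flat, 230 mm long.
- fixture: Bystander, origin at its underside: aluminium fixture block 70 x 110 mm with a slot, 62 mm tall.
- dish: Bystander, origin at its underside: steel dish of 90 mm diameter, 30 mm tall.
- driver: Bystander, origin at its underside: screwdriver with a black handle, lying.
Mind the look-alikes: they are no part of the job. Leave any green or orange look-alike of the part that bears relay_center alone.

How it is judged:
On the way, in this order (a step that is already met when the one before it is completed fails the run):
1. the relay's foot is in the socket's hole, aligned, not yet home (horizontal distance between relay_center and socket_seat below 0.004 m and angle between the x axis of relay_center and the x axis of socket_seat, either way round below 0.12 rad and z of relay_center in the frame of socket_seat between 0.0185 and 0.03 m), for 0.05 s.
2. the relay is snapped home: seated, with both catches closed over it (horizontal distance between relay_center and socket_seat below 0.004 m and angle between the x axis of relay_center and the x axis of socket_seat, either way round below 0.12 rad and z of relay_center in the frame of socket_seat between 0.012 and 0.0182 m and value of joint each of catch_a, catch_b below 0.02 rad), for 0.2 s.
At the end, for the whole second after the job is handed in: The relay sits in the socket within 2.2 mm of fully home, centred within 4 mm and aligned within 0.12 rad, both catches closed (under 0.02 rad), the gripper is still on the relay (over 2 N) and the relay is pressed on the socket with more than 3 N (all of step 2 and contact force between relay and socket above 3 N and contact force between the fingers and relay above 2 N); the arm keeps its last pose, push and grip.
It fails at once if another module in the tray is disturbed (moved more than 20 mm) (distance of any of slim_center, round_center from where it was at the start of the episode above 0.02 m).
It fails at once if another thing on the bench is disturbed (moved more than 20 mm) (distance of any of tube, caliper, fixture, dish, driver from where it was at the start of the episode above 0.02 m).
It also fails if it takes over 45 s, if anything falls off the work surface, if the arm or the gripper's body presses on something with over 40 N, if the wrist force passes 120 N, or if a joint passes its speed limit or range.

## Working session

There is one attempt and no reset: what is moved stays moved. The work goes in short steps, Python scripts to look and compute and a shell command to move; the robot and the scene stay as the last step left them, time stands still between calls to the robot, and variables do not carry over. Pictures are saved under pics/ and viewed, and the job is handed in when it is done.

```bash
mkdir -p pics; ls; python3 - <<'E'
from station import env
import cv2,numpy as np
print(env.state(), env.pinch_z)
for n in ("top","side"):
    p,d=env.capture(n); cv2.imwrite(f"pics/{n}0.png",cv2.cvtColor(p,cv2.COLOR_RGB2BGR)); np.save(f"pics/{n}0.npy",d); np.save(f"pics/{n}0_rgb.npy",p)
    print(n,env.camera_model(n))
E
```

```text
pics
{'time_s': 0.0, 'joints': array([-1.41419051e+00,  2.17760555e-01,  1.61490396e+00, -5.48263861e-05,
        1.31129316e+00, -1.12214416e-01]), 'joint_vel': array([-4.81689693e-06,  2.76334389e-04, -1.51720799e-03,  5.25604231e-04,
        1.26907521e-03, -1.56201686e-03]), 'joint_efforts': array([ 1.05913117e-03, -3.96835077e+01, -3.03857911e+01, -1.84995165e-04,
        9.65465675e-03,  1.10630788e-05]), 'tcp_pos': array([ 0.16586765, -0.6017573 ,  0.22998005]), 'tool_rot': array([ 9.90978912e-01,  1.34012677e-01, -5.27250372e-05, -1.18163470e-03]), 'contact_force': array([ 0.65554347, -1.25307171, -1.05194284]), 'torque': array([-0.03975497,  0.02602308,  0.01251358]), 'grip_width': 0.08533588304501415} -0.0187
top {'mtx': array([[480.16444627,   0.        , 255.34813057],
       [  0.        , 480.16444627, 192.06578455],
       [  0.        ,   0.        ,   1.        ]]), 'dist': array([-0.05303424,  0.        ,  0.        ,  0.        ,  0.        ]), 'R': array([[ 0.02874384, -0.99953238,  0.01043166],
       [-0.99666074, -0.02945607, -0.07615582],
       [ 0.07642748, -0.00820781, -0.99704136]]), 't': array([-0.08513032,  0.61976899,  1.24025296])}
side {'mtx': array([[404.47185336,   0.        , 255.9345235 ],
       [  0.        , 404.47185336, 194.4476065 ],
       [  0.        ,   0.        ,   1.        ]]), 'dist': array([0.03309677, 0.        , 0.        , 0.        , 0.        ]), 'R': array([[-0.99676103, -0.08027022, -0.00491348],
       [-0.03823759,  0.52679474, -0.84913202],
       [ 0.07074841, -0.84619383, -0.52815781]]), 't': array([0.60304567, 0.11525903, 1.05461137])}
```

View pics/top0.png

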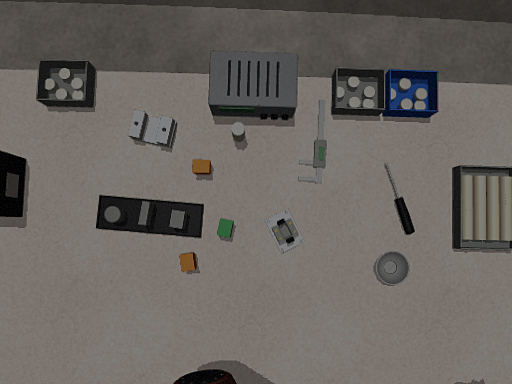

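View pics/side0.png

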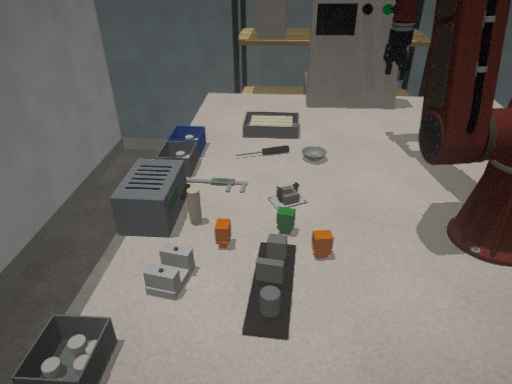

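The top view shows the tray at (150,217) with the round module at (113,214), the slim one at (146,213) and the relay at (178,219). The socket is at (285,230). Next I'll zoom in on both.

```bash
python3 - <<'E'
import cv2,numpy as np
p=cv2.imread("pics/top0.png")
a=cv2.resize(p[190:245,90:210],None,fx=6,fy=6,interpolation=cv2.INTER_CUBIC)
b=cv2.resize(p[200:260,255:315],None,fx=6,fy=6,interpolation=cv2.INTER_CUBIC)
a=cv2.convertScaleAbs(a,alpha=1.6);b=cv2.convertScaleAbs(b,alpha=1.6)
cv2.imwrite("pics/za.png",a);cv2.imwrite("pics/zb.png",b)
p=cv2.imread("pics/side0.png")
c=cv2.resize(p[170:340,230:345],None,fx=5,fy=5,interpolation=cv2.INTER_CUBIC)[:,:]
c=cv2.resize(p[175:290,240:345],None,fx=5,fy=5,interpolation=cv2.INTER_CUBIC)
cv2.imwrite("pics/zc.png",cv2.convertScaleAbs(c,alpha=1.4))
E
```

```text
(no output)
```

View pics/za.png

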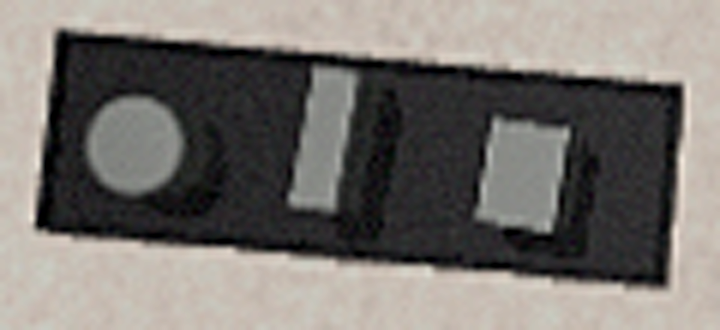

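View pics/zb.png

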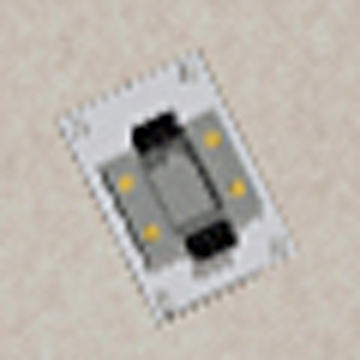

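View pics/zc.png

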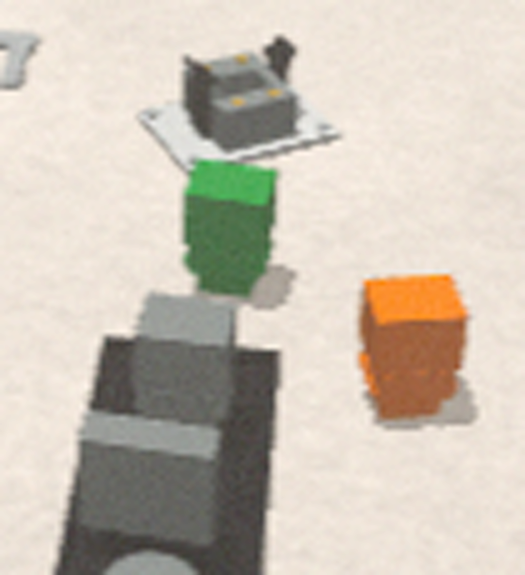

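```bash
cat > h.py <<'E'
import cv2,numpy as np
from station import env
def cast(name,uv,z):
    m=env.camera_model(name);R=np.array(m["R"]);t=np.array(m["t"])
    n=cv2.undistortPoints(np.float64(uv).reshape(-1,1,2),m["mtx"],np.array(m["dist"])).reshape(-1,2)
    C=-R.T@t; D=np.c_[n,np.ones(len(n))]@R
    return C+D*((z-C[2])/D[:,2])[:,None]
def proj(name,X):
    m=env.camera_model(name);R=np.array(m["R"])
    return cv2.projectPoints(np.float64(X).reshape(-1,1,3),cv2.Rodrigues(R)[0],np.array(m["t"]),m["mtx"],np.array(m["dist"]))[0].reshape(-1,2)
S=4
def up(p,box):
    x0,y0,x1,y1=box
    return cv2.resize(p[y0:y1,x0:x1],None,fx=S,fy=S,interpolation=cv2.INTER_CUBIC)
def toimg(q,box): return (np.float64(q)+.5)/S-.5+np.array(box[:2])
def blobs(mask,minA):
    n,l,s,c=cv2.connectedComponentsWithStats(mask.astype(np.uint8))
    return [(s[i,4],l==i,c[i]) for i in range(1,n) if s[i,4]>=minA]
def rect(name,pts,z):
    P=cast(name,pts,z)[:,:2]*1000
    (c,wh,a)=cv2.minAreaRect(P.astype(np.float32))
    if wh[0]<wh[1]: wh=wh[::-1];a+=90
    a=(a+90)%180-90
    return np.round(c,1),np.round(wh,1),round(a,2)
E
python3 - <<'E'
from h import *
p=np.load("pics/top0_rgb.npy"); d=np.load("pics/top0.npy")
m=env.camera_model("top")
box=(90,185,210,245); u=up(p,box).astype(int); g=u.mean(2)
print("tray/grey levels",np.percentile(g,[5,20,50,80]))
mask=(g>80)&(np.ptp(u,axis=2)<30)
for A,b,c in blobs(cv2.erode(mask.astype(np.uint8),np.ones((3,3))),300):
    cs=cv2.findContours(b.astype(np.uint8),cv2.RETR_EXTERNAL,cv2.CHAIN_APPROX_NONE)[0][0].reshape(-1,2)
    ci=toimg(cs,box); v=toimg(c,box)
    print(A,v,rect("top",ci,0.072),cast("top",[v],0.072),d[int(v[1]),int(v[0])])
box=(255,200,315,260); u=up(p,box).astype(int); hsv=cv2.cvtColor(u.astype(np.uint8),cv2.COLOR_RGB2HSV)
ymask=(hsv[...,1]>110)&(hsv[...,2]>100)
for A,b,c in blobs(ymask,8):
    v=toimg(c,box);print("dot",A,v,cast("top",[v],0.034)*1000)
dm=u.max(2)<35
for A,b,c in blobs(dm,60):
    cs=np.argwhere(b)[:,::-1]
    v=toimg(c,box);print("catch",A,v,cast("top",[v],0.051)*1000,rect("top",toimg(cs,box),.051))
C=cast("top",[[285,230]],.034); print(C)
print(u[120,120],u[70,70])
E
```

```text
tray/grey levels [ 12.          24.          91.66666667 119.33333333]
56145 [149.31764405 212.89135052] (array([554. , 200.1]), array([305.6, 151.2]), -88.22) [[0.55767239 0.199539   0.072     ]] 1.2256306
2112 [143.55208333 212.65044981] (array([557.9, 214.4]), array([56.3, 17. ]), -7.95) [[0.55783992 0.21416945 0.072     ]] 1.203993
1865 [112.77419571 213.45073727] (array([553.3, 294.2]), array([35.1, 34.8]), -88.23) [[0.55344899 0.29220311 0.072     ]] 1.2176262
2957 [176.63962631 218.73786777] (array([545.4, 130. ]), array([41.6, 31.1]), -7.44) [[0.54501328 0.12985166 0.072     ]] 1.2094516
dot 70 [290.         222.78214286] [[ 543.73858556 -159.41752858   34.        ]]
dot 59 [275.49788136 230.09533898] [[ 523.69036683 -122.14762673   34.        ]]
dot 65 [294.19038462 230.93269231] [[ 522.89080755 -170.82841361   34.        ]]
dot 72 [279.72916667 238.35069444] [[ 502.62658606 -133.69122964   34.        ]]
catch 515 [280.51917476 221.80752427] [[ 545.2927634  -133.60231631   51.        ]] (array([ 545.3, -133.9]), array([21. , 11.7]), -61.88)
catch 526 [289.62262357 239.56653992] [[ 500.54089891 -158.0779683    51.        ]] (array([ 500.3, -158. ]), array([19.8, 11.4]), -62.01)
[[ 0.52463668 -0.14685257  0.034     ]]
[86 88 86] [127 128 130]
```

```bash
cat >> h.py <<'E'
from scipy.spatial.transform import Rotation as Ro
def delta(pos,yaw):
    """target TCP pos (m), world yaw of tool x (deg), tool down -> shift cm and rotvec in tool axes"""
    s=env.state(); R=Ro.from_quat(s["tool_rot"])
    T=Ro.from_euler("z",yaw,degrees=True)*Ro.from_euler("x",180,degrees=True)
    d=R.inv().apply(np.array(pos)-s["tcp_pos"])*100
    w=(R.inv()*T).as_rotvec()
    print("t %.2f tcp"%s["time_s"],np.round(s["tcp_pos"]*1000,1),"F",np.round(s["contact_force"],1),"w",round(s["grip_width"]*1000,1))
    print("shift cm",np.round(d,2),"turn",np.round(w,3),"rows>=",np.ceil(np.linalg.norm(d)/4.17))
E
python3 - <<'E'
from h import *
# side check
p=np.load("pics/side0_rgb.npy")
relay=np.array([545.2,130,72])/1000
def cor(c,a,l,w):
    a=np.radians(a);X=np.array([np.cos(a),np.sin(a),0]);Y=np.array([-np.sin(a),np.cos(a),0])
    return [c+sx*l/2*X+sy*w/2*Y for sx,sy in((1,1),(1,-1),(-1,-1),(-1,1))]
box=(240,165,345,265)
u=np.ascontiguousarray(up(p,box)[...,::-1]); u=cv2.resize(u,None,fx=1.5,fy=1.5)
def dr(P,col):
    q=(proj("side",P)-np.array(box[:2])+.5)*S*1.5
    cv2.polylines(u,[np.int32(q)],True,col,1)
dr(cor(relay,-7.45,.044,.034),(0,0,255))
s=np.array([523.1,-146.3,34])/1000
dr(cor(s,28.7,.048,.056),(0,0,255)); dr(cor(s,28.7,.032,.022),(255,0,0))
cv2.imwrite("pics/chk.png",cv2.convertScaleAbs(u,alpha=1.4))
delta([.5452,.130,.23],-7.45)
E
```

```text
t 0.10 tcp [ 165.9 -601.8  230.1] F [-0.8  0.2 -0.2] w 85.5
shift cm [ 56.01 -60.48   0.15] turn [-0.002  0.     0.399] rows>= 20.0
```

View pics/chk.png

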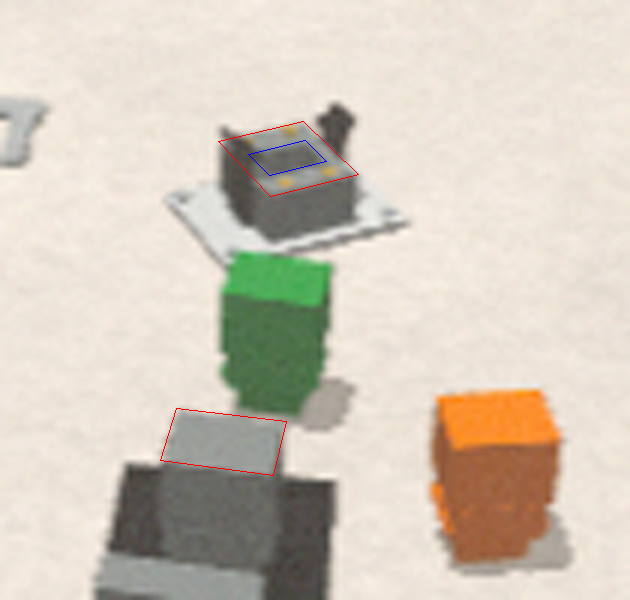

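The side-view overlay agrees with the top-view poses. I'm moving towards the relay.

```bash
python3 -m creep '[{"x":2.8,"y":-3.0,"wz":0},{"x":5.6,"y":-6.0},{"x":8.4,"y":-9.0},{"x":11.2,"y":-12.1},{"x":14.0,"y":-15.1}]' 1 100 && python3 -m creep '[{"x":2.8,"y":-3.0,"wz":0.08},{"x":5.6,"y":-6.0,"wz":0.16},{"x":8.4,"y":-9.0,"wz":0.24},{"x":11.2,"y":-12.1,"wz":0.32},{"x":14.0,"y":-15.1,"wz":0.4}]'
python3 -c "
from h import *
delta([.5452,.130,.16],-7.45)"
```

```text
t 0.10 tcp [ 165.9 -601.8  230.1] F [-0.8  0.2 -0.2] w 85.5
shift cm [ 56.   -60.47   7.15] turn [-0.002  0.     0.399] rows>= 20.0invalid input
```

```bash
python3 -m creep '[{"x":2.8,"y":-3.0,"z":0,"wx":0,"wy":0,"wz":0},{"x":5.6,"y":-6.0,"z":0,"wx":0,"wy":0,"wz":0},{"x":8.4,"y":-9.0,"z":0,"wx":0,"wy":0,"wz":0},{"x":11.2,"y":-12.1,"z":0,"wx":0,"wy":0,"wz":0},{"x":14.0,"y":-15.1,"z":0,"wx":0,"wy":0,"wz":0}]' 1 100 
python3 -c "
from h import *
delta([.5452,.130,.16],-7.45)"
```

```text
time_s: 0.52
tcp_pos: [0.261, -0.4168, 0.2296]
tool_rot: [0.991, 0.134, -0.0, -0.002]
contact_force: [0.3, -0.1, 0.0]
grip_width: 0.0856
t 0.52 tcp [ 261.  -416.8  229.6] F [ 0.3 -0.1  0. ] w 85.6
shift cm [ 41.88 -45.19   7.14] turn [-0.004  0.     0.398] rows>= 15.0
```

```bash
python3 -m creep '[{"x":2.8,"y":-3.0,"z":0,"wx":0,"wy":0,"wz":0.08},{"x":5.6,"y":-6.0,"z":0,"wx":0,"wy":0,"wz":0.16},{"x":8.4,"y":-9.0,"z":0,"wx":0,"wy":0,"wz":0.24},{"x":11.2,"y":-12.1,"z":0,"wx":0,"wy":0,"wz":0.32},{"x":14.0,"y":-15.1,"z":0,"wx":0,"wy":0,"wz":0.4}]' 
python3 -c "
from h import *
delta([.5452,.130,.18],-7.45)"
```

```text
time_s: 0.93
tcp_pos: [0.3561, -0.232, 0.2299]
tool_rot: [0.998, -0.068, -0.0, -0.002]
contact_force: [2.0, -0.8, 0.5]
grip_width: 0.0856
t 0.93 tcp [ 356.1 -232.   229.9] F [ 2.  -0.8  0.5] w 85.6
shift cm [ 13.81 -38.42   5.11] turn [-0.004  0.001 -0.007] rows>= 10.0
```

```bash
python3 -m creep '[{"x":1.4,"y":-3.85,"z":0.3,"wx":0,"wy":0,"wz":0},{"x":2.8,"y":-7.7,"z":0.6,"wx":0,"wy":0,"wz":0},{"x":4.2,"y":-11.5,"z":0.9,"wx":0,"wy":0,"wz":-0.005},{"x":5.6,"y":-15.4,"z":1.2,"wx":0,"wy":0,"wz":-0.007},{"x":7.0,"y":-19.2,"z":1.5,"wx":0,"wy":0,"wz":-0.007}]' 
python3 -c "
from h import *
delta([.5452,.130,.16],-7.45)"
```

```text
time_s: 1.35
tcp_pos: [0.4518, -0.049, 0.2151]
tool_rot: [0.998, -0.065, -0.0, -0.002]
contact_force: [1.0, -1.6, 0.1]
grip_width: 0.0853
t 1.35 tcp [451.8 -49.  215.1] F [ 1.  -1.6  0.1] w 85.3
shift cm [  6.96 -18.93   5.58] turn [-0.004  0.001  0.001] rows>= 6.0
```

```bash
python3 -m creep '[{"x":1.4,"y":-3.85,"z":0.5,"wx":0,"wy":0,"wz":0},{"x":2.8,"y":-7.7,"z":1.0,"wx":0,"wy":0,"wz":0},{"x":4.2,"y":-11.5,"z":1.7,"wx":0,"wy":0,"wz":0},{"x":5.6,"y":-15.4,"z":2.5,"wx":0,"wy":0,"wz":0},{"x":6.8,"y":-19.2,"z":3.5,"wx":0,"wy":0,"wz":0}]' 
python3 -c "
from h import *
delta([.5452,.130,.04],-7.45)"
```

```text
time_s: 1.77
tcp_pos: [0.5444, 0.1343, 0.1807]
tool_rot: [0.998, -0.064, -0.0, -0.002]
contact_force: [0.1, 0.1, 0.2]
grip_width: 0.0854
t 1.77 tcp [544.4 134.3 180.7] F [0.1 0.1 0.2] w 85.4
shift cm [ 0.14  0.47 14.07] turn [-0.004  0.     0.001] rows>= 4.0
```

```bash
python3 -m creep '[{"x":0.14,"y":0.47,"z":3,"wx":0,"wy":0,"wz":0},{"x":0.14,"y":0.47,"z":6.5,"wx":0,"wy":0,"wz":0},{"x":0.14,"y":0.47,"z":10,"wx":0,"wy":0,"wz":0},{"x":0.14,"y":0.47,"z":13,"wx":0,"wy":0,"wz":0},{"x":0.14,"y":0.47,"z":14.4,"wx":0,"wy":0,"wz":0}]' 
python3 - <<'E'
from h import *
delta([.5452,.130,.037],-7.45)
for n in("top","side"):
    p,_=env.capture(n);cv2.imwrite(f"pics/{n}1.png",p[...,::-1])
    b=(90,130,290,290) if n=="top" else (200,150,400,310)
    cv2.imwrite(f"pics/{n}1z.png",cv2.convertScaleAbs(cv2.resize(p[b[1]:b[3],b[0]:b[2],::-1],None,fx=3.5,fy=3.5),alpha=1.4))
E
```

```text
time_s: 2.18
tcp_pos: [0.5409, 0.1297, 0.0314]
tool_rot: [0.998, -0.064, -0.004, -0.001]
contact_force: [-0.3, -0.8, 0.2]
grip_width: 0.0856
t 2.18 tcp [540.9 129.7  31.4] F [-0.3 -0.8  0.2] w 85.6
shift cm [ 0.42 -0.08 -0.56] turn [-0.002  0.009  0.002] rows>= 1.0
```

View pics/top1z.png

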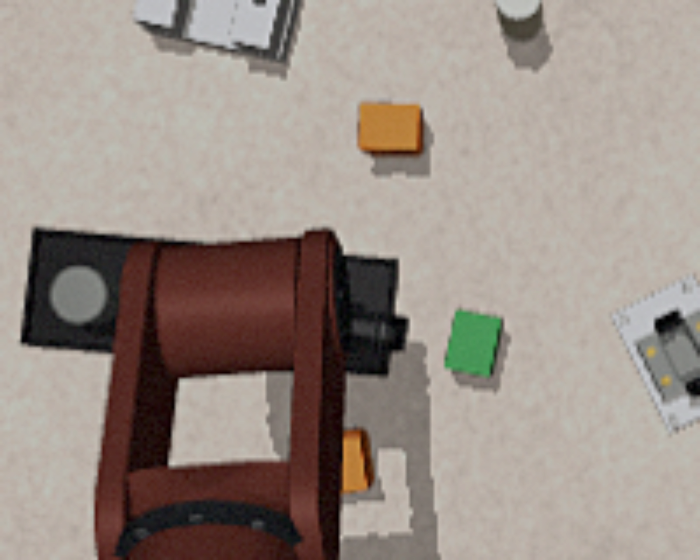

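View pics/side1z.png

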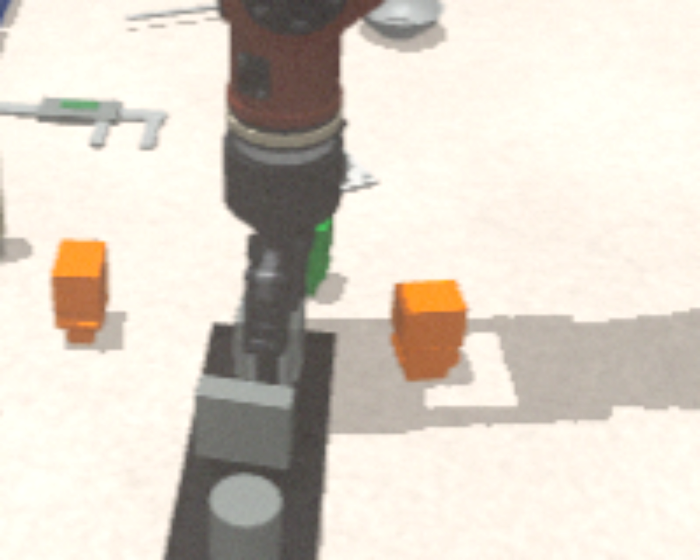

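The gripper straddles the relay: in the side zoom the fingers are at (265,330), clear of the slim module. The wrist hides the relay from the top camera. I'll trim the pose and close.

```bash
python3 -m creep '[{"x":0.42,"y":-0.08,"z":-0.5,"wx":0,"wy":0.009,"wz":0},{"x":0.42,"y":-0.08,"z":-0.5,"wx":0,"wy":0.009,"wz":0},{"x":0.42,"y":-0.08,"z":-0.5,"wx":0,"wy":0.009,"wz":0},{"x":0.42,"y":-0.08,"z":-0.5,"wx":0,"wy":0.009,"wz":0},{"x":0.42,"y":-0.08,"z":-0.5,"wx":0,"wy":0.009,"wz":0}]' 
python3 - <<'E'
from h import *
delta([.5452,.130,.037],-7.45)
E
```

```text
time_s: 2.7
tcp_pos: [0.5465, 0.1299, 0.0388]
tool_rot: [0.998, -0.064, 0.001, -0.001]
contact_force: [0.2, -0.4, -0.1]
grip_width: 0.0855
t 2.70 tcp [546.5 129.9  38.8] F [ 0.2 -0.4 -0.1] w 85.5
shift cm [-0.13  0.01  0.18] turn [-0.002 -0.002  0.001] rows>= 1.0
```

```bash
python3 -m creep '[{"x":-0.1,"y":0,"z":0.1,"wx":0,"wy":0,"wz":0},{"x":-0.1,"y":0,"z":0.1,"wx":0,"wy":0,"wz":0},{"x":-0.1,"y":0,"z":0.1,"wx":0,"wy":0,"wz":0},{"x":-0.1,"y":0,"z":0.1,"wx":0,"wy":0,"wz":0},{"x":-0.1,"y":0,"z":0.1,"wx":0,"wy":0,"wz":0}]' 0 100
python3 -m creep '[{"x":0,"y":0,"z":0,"wx":0,"wy":0,"wz":0},{"x":0,"y":0,"z":0,"wx":0,"wy":0,"wz":0},{"x":0,"y":0,"z":0,"wx":0,"wy":0,"wz":0},{"x":0,"y":0,"z":0,"wx":0,"wy":0,"wz":0},{"x":0,"y":0,"z":0,"wx":0,"wy":0,"wz":0}]'
```

```text
time_s: 3.12
tcp_pos: [0.5458, 0.1301, 0.0381]
tool_rot: [0.998, -0.064, 0.002, -0.001]
contact_force: [1.4, -0.3, -0.5]
grip_width: 0.0329
time_s: 3.53
tcp_pos: [0.5458, 0.1301, 0.0381]
tool_rot: [0.998, -0.064, 0.001, -0.001]
contact_force: [0.5, 0.2, 0.1]
grip_width: 0.0329
```

```bash
python3 -m creep '[{"x":0,"y":0,"z":-1,"wx":0,"wy":0,"wz":0},{"x":0,"y":0,"z":-3,"wx":0,"wy":0,"wz":0},{"x":0,"y":0,"z":-6,"wx":0,"wy":0,"wz":0},{"x":0,"y":0,"z":-9,"wx":0,"wy":0,"wz":0},{"x":0,"y":0,"z":-12,"wx":0,"wy":0,"wz":0}]'
python3 -c "
from h import *
delta([.5231,-.1463,.15],28.7)"
```

```text
time_s: 3.95
tcp_pos: [0.5446, 0.1298, 0.1592]
tool_rot: [0.998, -0.064, 0.001, -0.001]
contact_force: [1.0, 0.3, -0.3]
grip_width: 0.0329
t 3.95 tcp [544.6 129.8 159.2] F [ 1.   0.3 -0.3] w 32.9
shift cm [ 1.41 27.66  0.87] turn [-0.001 -0.002 -0.63 ] rows>= 7.0
```

```bash
python3 -m creep '[{"x":0.2,"y":3,"z":0,"wx":0,"wy":0,"wz":-0.08},{"x":0.4,"y":6.5,"z":0,"wx":0,"wy":0,"wz":-0.17},{"x":0.7,"y":10,"z":0,"wx":0,"wy":0,"wz":-0.26},{"x":0.9,"y":13.5,"z":0,"wx":0,"wy":0,"wz":-0.35},{"x":1.1,"y":17,"z":0,"wx":0,"wy":0,"wz":-0.44}]'
python3 -c "
from h import *
delta([.5231,-.1463,.13],28.7)"
```

```text
time_s: 4.37
tcp_pos: [0.5332, -0.0415, 0.1595]
tool_rot: [0.988, 0.158, 0.001, -0.001]
contact_force: [-0.1, 0.5, -0.7]
grip_width: 0.0328
t 4.37 tcp [533.2 -41.5 159.5] F [-0.1  0.5 -0.7] w 32.8
shift cm [-4.22  9.65  2.93] turn [-0.001 -0.002 -0.184] rows>= 3.0
```

```bash
python3 -m creep '[{"x":-1.2,"y":2.8,"z":0.5,"wx":0,"wy":0,"wz":-0.06},{"x":-2.4,"y":5.6,"z":1,"wx":0,"wy":0,"wz":-0.12},{"x":-3.6,"y":8.2,"z":1.8,"wx":0,"wy":0,"wz":-0.18},{"x":-4.2,"y":9.65,"z":2.4,"wx":0,"wy":0,"wz":-0.184},{"x":-4.2,"y":9.65,"z":2.9,"wx":0,"wy":-0.002,"wz":-0.184}]'
python3 - <<'E'
from h import *
delta([.5231,-.1463,.13],28.7)
p,_=env.capture("side");cv2.imwrite("pics/side2.png",p[...,::-1]);np.save("pics/side2.npy",p)
b=(230,110,350,230)
cv2.imwrite("pics/side2z.png",cv2.convertScaleAbs(cv2.resize(p[b[1]:b[3],b[0]:b[2],::-1],None,fx=5,fy=5,interpolation=cv2.INTER_CUBIC),alpha=1.4))
E
```

```text
time_s: 4.78
tcp_pos: [0.5227, -0.1495, 0.1303]
tool_rot: [0.969, 0.246, -0.0, 0.0]
contact_force: [-0.0, 1.2, -0.5]
grip_width: 0.0328
t 4.78 tcp [ 522.7 -149.5  130.3] F [-0.   1.2 -0.5] w 32.8
shift cm [ 0.19 -0.26  0.03] turn [ 0.     0.    -0.004] rows>= 1.0
```

View pics/side2z.png

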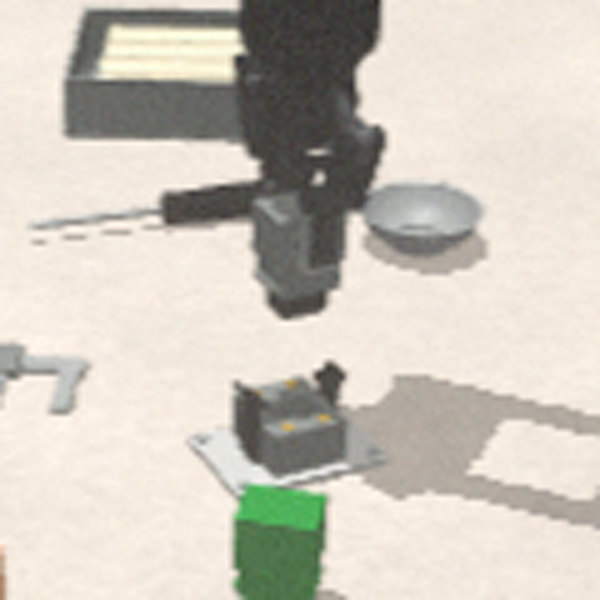

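The relay hangs upright at (300,245), above the socket at (290,420). I'll align at about 40 mm above home and check with an overlay.

```bash
python3 -m creep '[{"x":0.25,"y":-0.26,"z":0.6,"wx":0,"wy":0,"wz":-0.004},{"x":0.25,"y":-0.26,"z":1.8,"wx":0,"wy":0,"wz":-0.004},{"x":0.25,"y":-0.26,"z":2.8,"wx":0,"wy":0,"wz":-0.004},{"x":0.25,"y":-0.26,"z":3.4,"wx":0,"wy":0,"wz":-0.004},{"x":0.25,"y":-0.26,"z":3.6,"wx":0,"wy":0,"wz":-0.004}]'
python3 - <<'E'
from h import *
delta([.5236,-.1460,.06],28.7)
p,_=env.capture("side");np.save("pics/side3.npy",p)
s=env.state();c=s["tcp_pos"]+Ro.from_quat(s["tool_rot"]).apply([-.0006,0,0])
X,Y,Z=Ro.from_quat(s["tool_rot"]).as_matrix().T
def bx(l,w,z): return [c+sx*l/2*X+sy*w/2*Y-z*Z for sx,sy in((1,1),(1,-1),(-1,-1),(-1,1))]
b=(260,120,330,220);k=7
for draw in(0,1):
    u=cv2.resize(p[b[1]:b[3],b[0]:b[2],::-1],None,fx=k,fy=k,interpolation=cv2.INTER_CUBIC);u=cv2.convertScaleAbs(u,alpha=1.6)
    if draw:
        for P,col in((bx(.044,.034,.034),(0,0,255)),(bx(.03,.02,-.016),(0,255,0)),(bx(.022,.012,-.034),(255,0,0)),(bx(.044,.034,-.016),(0,255,255))):
            cv2.polylines(u,[np.int32((proj("side",P)-np.array(b[:2])+.5)*k)],True,col,1)
        v=np.hstack([w0,u])
    w0=u
cv2.imwrite("pics/s3.png",v[:600,:]);print(v.shape)
E
```

```text
time_s: 5.25
tcp_pos: [0.5216, -0.1423, 0.0909]
tool_rot: [0.969, 0.249, -0.002, -0.002]
contact_force: [0.2, 0.3, -1.0]
grip_width: 0.0324
t 5.25 tcp [ 521.6 -142.3   90.9] F [ 0.2  0.3 -1. ] w 32.4
shift cm [0.01 0.44 3.09] turn [-0.006  0.003  0.001] rows>= 1.0
(700, 980, 3)
```

View pics/s3.png

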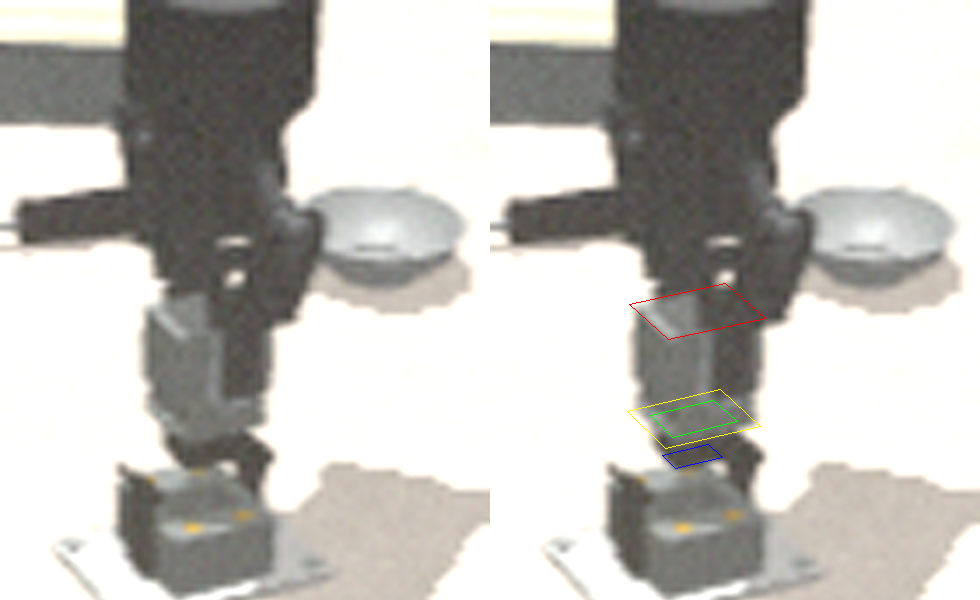

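The overlay matches the held relay to about 1 px, and the foot is above the hole. I'll trim y with z held.

```bash
python3 -m creep '[{"x":0,"y":0.3,"z":0,"wx":-0.003,"wy":0.003,"wz":0},{"x":0,"y":0.44,"z":0,"wx":-0.006,"wy":0.003,"wz":0},{"x":0,"y":0.44,"z":0,"wx":-0.006,"wy":0.003,"wz":0},{"x":0,"y":0.44,"z":0,"wx":-0.006,"wy":0.003,"wz":0},{"x":0,"y":0.44,"z":0,"wx":-0.006,"wy":0.003,"wz":0}]'
python3 -c "
from h import *
delta([.5236,-.1460,.066],28.7)"
```

```text
time_s: 5.72
tcp_pos: [0.5243, -0.1467, 0.0917]
tool_rot: [0.969, 0.248, 0.0, 0.001]
contact_force: [0.1, 0.1, -2.3]
grip_width: 0.033
t 5.72 tcp [ 524.3 -146.7   91.7] F [ 0.1  0.1 -2.3] w 33.0
shift cm [-0.03 -0.1   2.57] turn [ 0.002 -0.001  0.001] rows>= 1.0
```

```bash
python3 -m creep '[{"x":-0.03,"y":-0.08,"z":0.6,"wx":0.002,"wy":-0.001,"wz":0},{"x":-0.03,"y":-0.08,"z":1.2,"wx":0.002,"wy":-0.001,"wz":0},{"x":-0.03,"y":-0.08,"z":1.8,"wx":0.002,"wy":-0.001,"wz":0},{"x":-0.03,"y":-0.08,"z":2.2,"wx":0.002,"wy":-0.001,"wz":0},{"x":-0.03,"y":-0.08,"z":2.2,"wx":0.002,"wy":-0.001,"wz":0}]'
python3 -c "
from h import *
delta([.5236,-.1460,.062],28.7)"
```

```text
time_s: 6.13
tcp_pos: [0.5223, -0.1456, 0.0679]
tool_rot: [0.969, 0.248, -0.002, -0.001]
contact_force: [-0.7, 0.3, -2.3]
grip_width: 0.0329
t 6.13 tcp [ 522.3 -145.6   67.9] F [-0.7  0.3 -2.3] w 32.9
shift cm [0.09 0.1  0.59] turn [-0.003  0.003  0.001] rows>= 1.0
```

```bash
python3 -m creep '[{"x":0.06,"y":0.06,"z":0,"wx":-0.003,"wy":0.002,"wz":0},{"x":0.06,"y":0.06,"z":0.15,"wx":-0.003,"wy":0.002,"wz":0},{"x":0.06,"y":0.06,"z":0.3,"wx":-0.003,"wy":0.002,"wz":0},{"x":0.06,"y":0.06,"z":0.45,"wx":-0.003,"wy":0.002,"wz":0},{"x":0.06,"y":0.06,"z":0.5,"wx":-0.003,"wy":0.002,"wz":0}]'
python3 -c "
from h import *
delta([.5236,-.1460,.062],28.7)"
```

```text
time_s: 6.55
tcp_pos: [0.5236, -0.1459, 0.063]
tool_rot: [0.969, 0.248, 0.0, 0.0]
contact_force: [0.1, 0.5, -0.7]
grip_width: 0.0328
t 6.55 tcp [ 523.6 -145.9   63. ] F [ 0.1  0.5 -0.7] w 32.8
shift cm [-0.    0.01  0.1 ] turn [ 0.    -0.     0.001] rows>= 1.0
```

The foot is about 5 mm into the hole with no contact force. I'll continue down slowly.

```bash
python3 -m creep '[{"x":0,"y":0,"z":0.1,"wx":0,"wy":0,"wz":0},{"x":0,"y":0,"z":0.2,"wx":0,"wy":0,"wz":0},{"x":0,"y":0,"z":0.25,"wx":0,"wy":0,"wz":0},{"x":0,"y":0,"z":0.3,"wx":0,"wy":0,"wz":0},{"x":0,"y":0,"z":0.3,"wx":0,"wy":0,"wz":0}]'
python3 - <<'E'
from h import *
delta([.5236,-.1460,.05],28.7)
p,_=env.capture("side")
b=(260,130,330,220)
cv2.imwrite("pics/s4.png",cv2.convertScaleAbs(cv2.resize(p[b[1]:b[3],b[0]:b[2],::-1],None,fx=6,fy=6,interpolation=cv2.INTER_CUBIC),alpha=1.6))
E
```

```text
time_s: 6.97
tcp_pos: [0.5247, -0.1459, 0.0616]
tool_rot: [0.969, 0.248, 0.001, 0.0]
contact_force: [-1.3, 1.7, 6.4]
grip_width: 0.0328
t 6.97 tcp [ 524.7 -145.9   61.6] F [-1.3  1.7  6.4] w 32.8
shift cm [-0.1  -0.05  1.16] turn [ 0.001 -0.002  0.001] rows>= 1.0
```

View pics/s4.png

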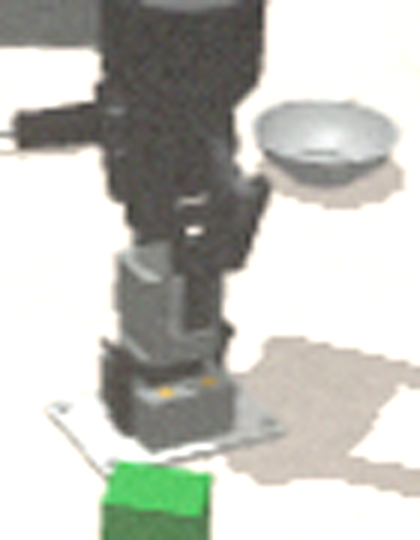

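The foot is in the hole and the lips are meeting the catches: 6 N at 27.6 mm above the face. Now I'll press.

```bash
python3 -m creep '[{"x":-0.05,"y":0,"z":0.25,"wx":0,"wy":0,"wz":0},{"x":-0.05,"y":0,"z":0.35,"wx":0,"wy":0,"wz":0},{"x":-0.05,"y":0,"z":0.45,"wx":0,"wy":0,"wz":0},{"x":-0.05,"y":0,"z":0.5,"wx":0,"wy":0,"wz":0},{"x":-0.05,"y":0,"z":0.5,"wx":0,"wy":0,"wz":0}]'
python3 - <<'E'
from h import *
delta([.5236,-.1460,.05],28.7)
E
```

```text
time_s: 7.43
tcp_pos: [0.5253, -0.1458, 0.0606]
tool_rot: [0.969, 0.248, 0.001, -0.0]
contact_force: [-6.9, 5.7, 20.2]
grip_width: 0.0328
t 7.43 tcp [ 525.3 -145.8   60.6] F [-6.9  5.7 20.2] w 32.8
shift cm [-0.16 -0.06  1.06] turn [ 0.    -0.003  0.   ] rows>= 1.0
```

Horizontal reaction (-7, +6 N) says the foot is bearing on a hole wall because the arm deflects outward under load. I'll shift in that direction and ease the push.

```bash
python3 -m creep '[{"x":-0.08,"y":-0.07,"z":0.1,"wx":0,"wy":0,"wz":0},{"x":-0.15,"y":-0.14,"z":0.1,"wx":0,"wy":-0.003,"wz":0},{"x":-0.15,"y":-0.14,"z":0.1,"wx":0,"wy":-0.003,"wz":0},{"x":-0.15,"y":-0.14,"z":0.1,"wx":0,"wy":-0.003,"wz":0},{"x":-0.15,"y":-0.14,"z":0.1,"wx":0,"wy":-0.003,"wz":0}]'
python3 - <<'E'
from h import *
s=env.state();print(Ro.from_quat(s["tool_rot"]).inv().apply(s["contact_force"]),s["torque"])
delta([.5236,-.1460,.05],28.7)
p,_=env.capture("side")
c=s["tcp_pos"];X,Y,Z=Ro.from_quat(s["tool_rot"]).as_matrix().T
def bx(l,w,z): return [c+sx*l/2*X+sy*w/2*Y-z*Z for sx,sy in((1,1),(1,-1),(-1,-1),(-1,1))]
b=(260,130,330,220);k=6
u=cv2.convertScaleAbs(cv2.resize(p[b[1]:b[3],b[0]:b[2],::-1],None,fx=k,fy=k,interpolation=cv2.INTER_CUBIC),alpha=1.6);w0=u.copy()
for z in(.034,-.016): cv2.polylines(u,[np.int32((proj("side",bx(.044,.034,z))-np.array(b[:2])+.5)*k)],True,(0,0,255),1)
cv2.imwrite("pics/s5.png",np.hstack([w0,u]))
E
```

```text
time_s: 7.85
tcp_pos: [0.5247, -0.1459, 0.0616]
tool_rot: [0.969, 0.248, 0.001, 0.001]
contact_force: [-1.1, 1.7, 9.6]
grip_width: 0.0327
[-0.15207368 -2.04747034 -9.61781909] [ 0.21348022  0.32265859 -0.03926818]
t 7.85 tcp [ 524.7 -145.9   61.6] F [-1.1  1.7  9.6] w 32.7
shift cm [-0.1  -0.05  1.16] turn [ 0.003 -0.001  0.   ] rows>= 1.0
```

View pics/s5.png

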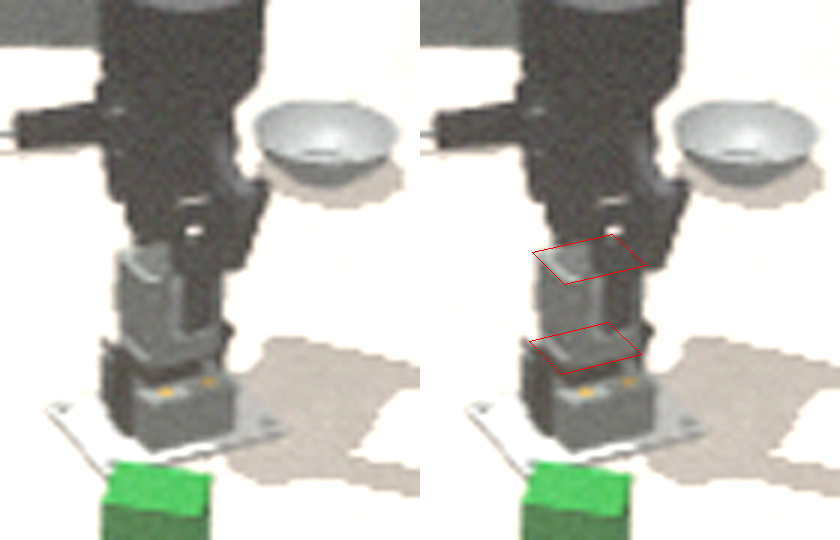

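```bash
python3 -m creep '[{"x":-0.1,"y":-0.1,"z":-0.2,"wx":0,"wy":0,"wz":0},{"x":-0.15,"y":-0.15,"z":-0.2,"wx":0,"wy":0,"wz":0},{"x":-0.15,"y":-0.15,"z":-0.1,"wx":0,"wy":0,"wz":0},{"x":-0.15,"y":-0.15,"z":0.1,"wx":0,"wy":0,"wz":0},{"x":-0.15,"y":-0.15,"z":0.2,"wx":0,"wy":0,"wz":0}]'
python3 - <<'E'
from h import *
s=env.state();print(Ro.from_quat(s["tool_rot"]).inv().apply(s["contact_force"]),Ro.from_quat(s["tool_rot"]).inv().apply(s["torque"]))
delta([.5236,-.1460,.05],28.7)
E
```

```text
time_s: 8.32
tcp_pos: [0.5244, -0.1454, 0.0613]
tool_rot: [0.969, 0.248, 0.002, 0.001]
contact_force: [-0.9, 2.7, 15.5]
grip_width: 0.0329
[  0.58785336  -2.69488654 -15.50512816] [ 0.54572426 -0.00692341 -0.05181962]
t 8.32 tcp [ 524.4 -145.4   61.3] F [-0.9  2.7 15.5] w 32.9
shift cm [-0.1   0.01  1.13] turn [ 0.004 -0.004 -0.   ] rows>= 1.0
```

```bash
cat > f.py <<'E'
from h import *
s=env.state();R=Ro.from_quat(s["tool_rot"])
print("tool F",np.round(R.inv().apply(s["contact_force"]),1),"M",np.round(R.inv().apply(s["torque"]),2))
delta([.5236,-.1460,.05],28.7)
E
python3 -m creep '[{"x":0,"y":-0.05,"z":-0.1,"wx":0,"wy":0,"wz":0},{"x":0,"y":-0.1,"z":-0.1,"wx":0,"wy":0,"wz":0},{"x":0,"y":-0.2,"z":-0.1,"wx":0,"wy":0,"wz":0},{"x":0,"y":-0.2,"z":0,"wx":0,"wy":0,"wz":0},{"x":0,"y":-0.2,"z":0.1,"wx":0,"wy":0,"wz":0}]'; python3 f.py
python3 -m creep '[{"x":0,"y":-0.05,"z":0.1,"wx":0,"wy":0,"wz":0},{"x":0,"y":-0.05,"z":0.2,"wx":0,"wy":0,"wz":0},{"x":0,"y":-0.05,"z":0.2,"wx":0,"wy":0,"wz":0},{"x":0,"y":-0.05,"z":0.2,"wx":0,"wy":0,"wz":0},{"x":0,"y":-0.05,"z":0.2,"wx":0,"wy":0,"wz":0}]'; python3 f.py
```

```text
time_s: 8.73
tcp_pos: [0.5238, -0.1441, 0.0614]
tool_rot: [0.969, 0.248, 0.002, 0.002]
contact_force: [-3.3, -0.1, 13.7]
grip_width: 0.0326
tool F [ -2.9  -1.5 -13.7] M [ 0.35 -0.44 -0.01]
t 8.73 tcp [ 523.8 -144.1   61.4] F [-3.3 -0.1 13.7] w 32.6
shift cm [-0.11  0.15  1.14] turn [ 0.005 -0.004  0.   ] rows>= 1.0
time_s: 9.15
tcp_pos: [0.5241, -0.1442, 0.0612]
tool_rot: [0.969, 0.248, 0.002, 0.002]
contact_force: [-2.7, 0.1, 11.1]
grip_width: 0.0331
tool F [ -2.3  -1.4 -11.1] M [ 0.24 -0.42 -0.01]
t 9.15 tcp [ 524.1 -144.2   61.2] F [-2.7  0.1 11.1] w 33.1
shift cm [-0.13  0.12  1.12] turn [ 0.005 -0.004  0.   ] rows>= 1.0
```

```bash
python3 -m creep '[{"x":-0.05,"y":-0.03,"z":-0.1,"wx":0,"wy":0,"wz":0},{"x":-0.15,"y":-0.03,"z":-0.1,"wx":0.003,"wy":-0.003,"wz":0},{"x":-0.2,"y":-0.03,"z":-0.1,"wx":0.005,"wy":-0.004,"wz":0},{"x":-0.2,"y":-0.03,"z":0.1,"wx":0.005,"wy":-0.004,"wz":0},{"x":-0.2,"y":-0.03,"z":0.2,"wx":0.005,"wy":-0.004,"wz":0}]'; python3 f.py
python3 -m creep '[{"x":-0.03,"y":-0.03,"z":0.2,"wx":0,"wy":0,"wz":0},{"x":-0.03,"y":-0.03,"z":0.25,"wx":0,"wy":0,"wz":0},{"x":-0.03,"y":-0.03,"z":0.3,"wx":0,"wy":0,"wz":0},{"x":-0.03,"y":-0.03,"z":0.3,"wx":0,"wy":0,"wz":0},{"x":-0.03,"y":-0.03,"z":0.3,"wx":0,"wy":0,"wz":0}]'; python3 f.py
```

```text
time_s: 9.57
tcp_pos: [0.5241, -0.145, 0.0613]
tool_rot: [0.969, 0.248, 0.001, 0.0]
contact_force: [-2.5, 4.0, 16.2]
grip_width: 0.0328
tool F [ -0.2  -4.7 -16.2] M [ 0.61  0.04 -0.01]
t 9.57 tcp [ 524.1 -145.    61.3] F [-2.5  4.  16.2] w 32.8
shift cm [-0.09  0.06  1.13] turn [ 0.001 -0.002 -0.   ] rows>= 1.0
time_s: 9.98
tcp_pos: [0.5248, -0.1452, 0.0609]
tool_rot: [0.969, 0.248, 0.002, 0.001]
contact_force: [-2.4, 1.7, 14.7]
grip_width: 0.0329
tool F [ -1.3  -2.6 -14.8] M [ 0.6  -0.31 -0.02]
t 9.98 tcp [ 524.8 -145.2   60.9] F [-2.4  1.7 14.7] w 32.9
shift cm [-0.15  0.01  1.09] turn [ 0.002 -0.003 -0.   ] rows>= 1.0
```

The force curve fits the catches, whose contact geometry puts the peak about 2 mm after first contact. I'll press a little harder with a lateral correction.

```bash
python3 -m creep '[{"x":-0.1,"y":-0.1,"z":0.3,"wx":0,"wy":-0.002,"wz":0},{"x":-0.15,"y":-0.1,"z":0.4,"wx":0.002,"wy":-0.003,"wz":0},{"x":-0.18,"y":-0.1,"z":0.5,"wx":0.002,"wy":-0.003,"wz":0},{"x":-0.2,"y":-0.1,"z":0.55,"wx":0.002,"wy":-0.003,"wz":0},{"x":-0.2,"y":-0.1,"z":0.6,"wx":0.002,"wy":-0.003,"wz":0}]'; python3 f.py
```

```text
time_s: 10.4
tcp_pos: [0.5245, -0.1459, 0.0572]
tool_rot: [0.969, 0.248, 0.002, 0.001]
contact_force: [0.3, 0.8, 8.3]
grip_width: 0.033
tool F [ 0.7 -0.5 -8.3] M [ 0.07  0.09 -0.05]
t 10.40 tcp [ 524.5 -145.9   57.2] F [0.3 0.8 8.3] w 33.0
shift cm [-0.09 -0.04  0.72] turn [ 0.003 -0.002 -0.   ] rows>= 1.0
```

Past the peak: the force is down to 8 N at 7 mm above home. I'll continue to the seat.

```bash
python3 -m creep '[{"x":-0.05,"y":-0.04,"z":0.2,"wx":0,"wy":0,"wz":0},{"x":-0.05,"y":-0.04,"z":0.35,"wx":0,"wy":0,"wz":0},{"x":-0.05,"y":-0.04,"z":0.5,"wx":0,"wy":0,"wz":0},{"x":-0.05,"y":-0.04,"z":0.65,"wx":0,"wy":0,"wz":0},{"x":-0.05,"y":-0.04,"z":0.8,"wx":0,"wy":0,"wz":0}]'; python3 f.py
```

```text
time_s: 10.82
tcp_pos: [0.5232, -0.1452, 0.05]
tool_rot: [0.969, 0.248, 0.0, -0.0]
contact_force: [-5.8, 4.5, 19.8]
grip_width: 0.0327
tool F [ -2.9  -6.7 -19.8] M [ 1.01 -0.41  0.05]
t 10.82 tcp [ 523.2 -145.2   50. ] F [-5.8  4.5 19.8] w 32.7
shift cm [-0.01  0.09 -0.  ] turn [-0.    -0.001 -0.   ] rows>= 1.0
```

```bash
python3 -m creep '[{"x":-0.02,"y":-0.04,"z":0.2,"wx":0,"wy":0,"wz":0},{"x":-0.02,"y":-0.04,"z":0.2,"wx":0,"wy":0,"wz":0},{"x":-0.02,"y":-0.04,"z":0.2,"wx":0,"wy":0,"wz":0},{"x":-0.02,"y":-0.04,"z":0.2,"wx":0,"wy":0,"wz":0},{"x":-0.02,"y":-0.04,"z":0.2,"wx":0,"wy":0,"wz":0}]'; python3 f.py
python3 - <<'E'
from h import *
s=env.state()
p,_=env.capture("side")
c=s["tcp_pos"];X,Y,Z=Ro.from_quat(s["tool_rot"]).as_matrix().T
b=(260,130,330,220);k=6
u=cv2.convertScaleAbs(cv2.resize(p[b[1]:b[3],b[0]:b[2],::-1],None,fx=k,fy=k,interpolation=cv2.INTER_CUBIC),alpha=1.8);w0=u.copy()
for h in(.034,-.016):
    P=[c+sx*.022*X+sy*.017*Y-h*Z for sx,sy in((1,1),(1,-1),(-1,-1),(-1,1))]
    cv2.polylines(u,[np.int32((proj("side",P)-np.array(b[:2])+.5)*k)],True,(0,0,255),1)
cv2.imwrite("pics/s6.png",np.hstack([w0,u]))
E
```

```text
time_s: 11.23
tcp_pos: [0.5232, -0.1451, 0.05]
tool_rot: [0.969, 0.248, -0.0, -0.0]
contact_force: [-3.9, 1.9, 14.4]
grip_width: 0.0325
tool F [ -2.5  -3.5 -14.4] M [ 0.49 -0.31  0.02]
t 11.23 tcp [ 523.2 -145.1   50. ] F [-3.9  1.9 14.4] w 32.5
shift cm [-0.01  0.1  -0.  ] turn [-0.001  0.    -0.   ] rows>= 1.0
```

View pics/s6.png

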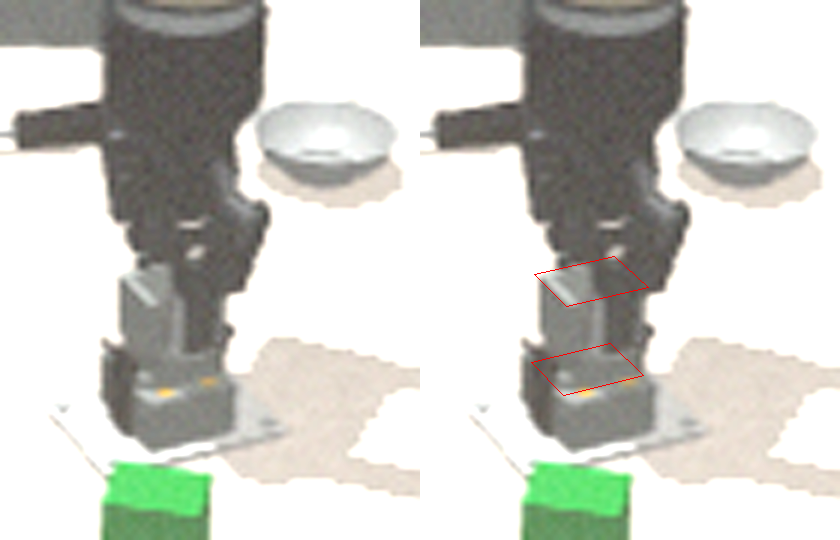

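The housing now sits on the block, with its underside meeting the socket's face at (185,365), and the catches stand upright. I'll ease to about 10 N and recheck.

```bash
python3 -m creep '[{"x":-0.03,"y":-0.06,"z":0.13,"wx":0,"wy":0,"wz":0},{"x":-0.03,"y":-0.06,"z":0.13,"wx":0,"wy":0,"wz":0},{"x":-0.03,"y":-0.06,"z":0.13,"wx":0,"wy":0,"wz":0},{"x":-0.03,"y":-0.06,"z":0.13,"wx":0,"wy":0,"wz":0},{"x":-0.03,"y":-0.06,"z":0.13,"wx":0,"wy":0,"wz":0}]'; python3 f.py
python3 -c "
from h import *
for n in('top','side'):
    p,_=env.capture(n);cv2.imwrite(f'pics/{n}9.png',p[...,::-1])"; python3 f.py
```

```text
time_s: 11.7
tcp_pos: [0.5232, -0.1451, 0.05]
tool_rot: [0.969, 0.248, -0.0, -0.0]
contact_force: [-2.1, 1.2, 8.9]
grip_width: 0.0324
tool F [-1.2 -2.1 -8.9] M [ 0.18 -0.06  0.05]
t 11.70 tcp [ 523.2 -145.1   50. ] F [-2.1  1.2  8.9] w 32.4
shift cm [-0.   0.1  0. ] turn [-0.  0. -0.] rows>= 1.0
tool F [-1.9 -2.9 -9.5] M [ 0.2  -0.05  0.08]
t 11.80 tcp [ 523.2 -145.1   50. ] F [-3.   1.7  9.5] w 32.8
shift cm [-0.01  0.1   0.  ] turn [-0. -0. -0.] rows>= 1.0
```

View pics/top9.png

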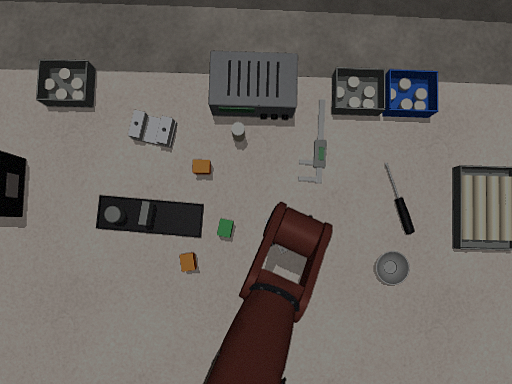

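The top view shows the round and slim modules still in the tray at (113,214) and (146,213). The look-alikes and bench items haven't moved, and the push holds at about 9 N with the relay seated. Handing in.

```bash
python3 -c "
from station import env
print(env.finish_job())"
```

```text
the job is handed in; nothing more can be done
None
```

The relay is out of the tray, pressed past both catches and seated in the socket. I handed the job in at 11.8 s with the gripper still on it and pressing down; no verdict was reported.

**Pressing:** My first push reached 20 N with up to 9 N sideways, because the foot was bearing on a wall of the hole. After a few small sideways corrections it went through. I read about 15 N just before the catches gave way, slightly above the stated 10–14 N. The force then fell to 8 N at 7 mm above home, and the relay went down to a rigid stop.

**Last checks:**
- **Height:** the gripper stands at z = 50.0 mm, which is where the relay's centre should be when fully home.
- **Centring and alignment:** it is within about 1 mm of the socket position I measured from the camera, and the angle is within 0.01 rad.
- **Push and grip:** the downward push is steady at about 9–9.5 N, with about 3 N sideways. The fingers are closed on the relay at 32–33 mm with the grip set to 100 N.
- **Other items:** in the last top view the slim and round modules, the look-alikes and the other bench items look unmoved.

I could not measure the catch angles directly. That they are closed is judged from the force drop, the seated height and a side view where they look upright.

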